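Set the stopped wall clock

TASK

The wall clock lying on its back on the chest has stopped near one o'clock (the red block marks 12): set it to ten to two, within two minutes, by gently pushing its minute hand round clockwise with a fingertip, never turning it back. Do not pinch the hand or push on the hour hand, which follows by itself, and leave the clock lying where it is and the mug, tape measure and screwdriver undisturbed.

Things in the scene. Friction and masses are not known exactly. Their poses are not given: they have to be found in the camera images.
- clock: Open-faced wall clock without glass, lying loose on its back: 300 mm diameter, 0.95 kg. Oak rim 9 mm wide, its top 41 mm above the chest top; inside it the white dial, 282 mm in diameter, 30 mm above the chest top. Origin: centre of the underside. +x points to the 12 (one broad red block, 34 x 18 mm), z up out of the dial, so seen from above the 3 lies towards -y. No numerals: heavy black bars at 3, 6 and 9, thinner black bars at the other hours, fine minute ticks between.
- dial_centre (a point): Centre of the dial on its surface, on the axis of the hands.
- twelve (a point): Middle of the red block that marks 12, on the dial, 118 mm from the centre.
- minute_hand (a joint): Turn of the minute hand in rad, growing clockwise (seen from above) by 2 pi an hour: 0 = one o'clock (hand at the 12), pi = half past one, 5.236 = ten to two; negative before one o'clock. It starts between five to one and twenty-five past one. It turns against light friction (about 0.3 N at 100 mm from the axis), has no spring and stays where it is left.
- minute_blade: The minute hand: a thin black flat blade 8 mm wide and 2.5 mm thick reaching 120 mm from the axis, with a round tail disc (20 mm) 30 mm behind the axis. Origin on the axis, at the underside of the blade, 48 mm above the chest top, that is 18 mm clear above the dial; +x points along the hand to its tip, z up.
- minute_outer (a point): Point on the middle of the minute hand, 100 mm from the axis, beyond the reach of the hour hand: a good place to push on its side.
- hour_hand: The hour hand: a black blade 11 mm wide and 2 mm thick, reaching 74 mm from the axis, underside 39 mm above the chest top (below the minute hand). Geared to the minute hand, one twelfth of its turn. Origin on the axis, +x points along the hand.
- mug: Blue mug, 80 mm across, 92 mm high, standing beside the clock; origin at the centre of its base.
- tape_measure: Yellow and black tape measure, 66 x 32 x 62 mm, standing beside the clock; origin at the centre of its underside.
- screwdriver: Screwdriver with a red handle, 190 mm long, lying beside the clock, beyond its 12.

How it is judged:
By the outcome, as a careful person would: the job done as asked, in the order asked, and still so for the second after the job is handed in, with the robot touching nothing.
It also fails if it takes over 61 s, if anything falls off the work surface, if the arm or the gripper's body presses on something with over 40 N, if the wrist force passes 120 N, or if a joint passes its speed limit or range.

ROBOT

A 6-joint arm with a two-finger parallel gripper is mounted at the origin on the work surface. World frame = base frame: x ahead of the robot, y to its left, z up, the work surface at z = 0. Lengths are in m, angles in degrees, forces in N, time in s.
With the tool pointing down it reaches from about 0.275 to 0.775 m from the base axis. Payload 14.6 kg.
Tool frame: the origin (TCP) lies at the very end of the fingers, on their centre line; the grasp point (between the pads) lies 19 mm behind it; x points along the fingers, y is the direction in which the jaws open and shut, and the axes are right-handed (so a half turn about x gives the same grasp; the last joint's range is limited). The gripper opens to 85 mm and grips with 20 to 120 N. Pads are 22 mm wide; open, the fingers measure 114 mm over their backs; the gripper's body (76 mm by 85 mm) begins 54 mm behind the grasp point. The pads swing forward as they close: fully open they stand 13 mm farther back than shut.
Start: joints at [64.842, 15.075, -2.767, 72.158, 0, 81.102], TCP at [0.147, 0.504, 0.231] pointing down, gripper open.
Joint ranges: [-151.79, 151.79], [-50.71, 97.33], [-67.44, 78.34], [-121.81, 120.89], [-77.56, 73.72], [-180, 180]. Speed limits (degrees/s): [108.29, 108.29, 147.25, 159.86, 180, 180].

INTERFACE

Orientations are given as a 3x3 rotation matrix whose columns are the frame's x, y, z axes.
In Python, from bench import ctrl, snapshot gives the robot as it stands.
- The arm moves only by the tool send_rows, never from a script. Its argument "motion" is a list of rows, each an object of numbers: "dx", "dy", "dz": the shift along the tool's x, y, z in cm; "twist": the turn about the tool's x in degrees. In form: [{"dx": .., "dy": .., "dz": .., "twist": ..}, ...]. A call has 1 to 5 rows; each row shifts and turns the commanded pose from where the row before left it, along the tool's axes as they then stand; what a row does not reach is not made up. A row lasts 1/12 s, in which the tool goes at most 41.7 mm and 7.16 degrees, less where a joint would pass 70% of its speed; a pose out of reach is approached as far as the arm can. A call with a gripper value outside its range is refused whole. "jaw" is the opening, from -1 (shut) to 1 (fully open), set as the call begins (left out, the last holds). The fingers move at their own pace and stop on an object; the grip force is fixed at half the most. Time passes only in rows, so rows that do not move let the fingers close. It gives the time, the measured TCP pose, the force and the opening at its end, in the units of the state.
- ctrl.read_state(): the state, without advancing time (a new reading comes with each control period).
- snapshot(name): name is "scene" or "side" or "wrist"; returns a dict with "pixels" (384x512x3 uint8, red, green, blue), "fov_y" (degrees; the focal length in pixels is half the picture's height over the tangent of half this angle, whatever the lens; pixels are square), "cx", "cy" (the principal point, pixels), "R" (3x3) and "t" (3): a world point X has camera coordinates R X + t. Camera axes: x right, y down, z forward; pixel columns grow to the right and rows downward; lengths in m; the calibration is good to about 2 mm. A picture is of the moment at which its call begins. There is no depth.
- ctrl.hand_in(): hands the job in, once; it reports no verdict.
The state is a dict: "time": time; "joint_pos": joint angles; "qd": joint speeds; "effort": joint torques, N m; "ee_pos": TCP position; "tcp_rot": TCP orientation; "force": force on the tool from outside, world axes, zero at the start; "torque": the same for the moment, N m; "width": finger opening in m.
Only numpy, scipy, OpenCV 4.12 (cv2) and the standard library are available. Lean on these libraries where they do the work, as an engineer would, in place of code of your own. Each camera call takes 0.05 s, during which the arm holds its last target.

## Working session

There is one attempt and no reset: what is moved stays moved. The work goes in short steps, Python scripts to look and compute and a tool call to move; the robot and the scene stay as the last step left them, time stands still between calls to the robot, and variables do not carry over. Pictures are saved under pics/ and viewed, and the job is handed in when it is done.

Besides the shell and the picture viewer there is one more tool, called after "Call:" as name(argument=value, ...), one argument or row to a line, values as JSON. send_rows: Moves the arm, as the interface text tells. Its arguments: {"type":"object","properties":{"motion":{"type":"array"},"jaw":{"type":"number"}},"required":["motion"]}

```bash
mkdir -p pics; ls
cat > h.py <<'E'
import numpy as np, cv2
from bench import ctrl, snapshot
def K(s):
    f=s["pixels"].shape[0]/2/np.tan(np.radians(s["fov_y"])/2); return f
def back(s,u,v,z):
    f=K(s); d=np.array([(u-s["cx"])/f,(v-s["cy"])/f,1.]); R=np.array(s["R"]);t=np.array(s["t"])
    c=-R.T@t; d=R.T@d; return c+d*(z-c[2])/d[2]
def proj(s,X):
    p=np.array(s["R"])@np.array(X)+np.array(s["t"]); f=K(s); return p[0]/p[2]*f+s["cx"],p[1]/p[2]*f+s["cy"]
def save(s,n,crop=None,k=1):
    im=cv2.cvtColor(s["pixels"],cv2.COLOR_RGB2BGR)
    if crop: a,b,c,d=crop; im=im[b:d,a:c]
    im=cv2.resize(im,None,fx=k,fy=k,interpolation=cv2.INTER_CUBIC) if k!=1 else im
    cv2.imwrite("pics/"+n,im)
E
python3 - <<'E'
from h import *
import pickle
S={n:snapshot(n) for n in("scene","side","wrist")}
pickle.dump(S,open("s0.pkl","wb"))
for n,s in S.items(): save(s,n+"0.png",k=1.5); print(n,s["fov_y"],s["cx"],s["cy"],-np.array(s["R"]).T@s["t"])
print(ctrl.read_state())
E
```

```text
pics
scene 52.201358987018 257.81935755369096 183.46173940349541 [ 1.11110119 -0.07074765  0.7362649 ]
side 52.93383752975189 253.51704896443846 192.95680868798271 [ 0.35649645 -0.61415879  0.69404611]
wrist 61.49608289639937 252.23429148217298 191.2536771913962 [0.08484507 0.52251956 0.37394142]
{'time': 0.15, 'joint_pos': array([ 6.48409943e+01,  1.50909802e+01, -2.79383583e+00,  7.21576547e+01,
       -1.88905518e-04,  8.11009958e+01]), 'qd': array([ 0.04000835, -0.08952482,  0.04889819, -0.03475579, -0.12120058,
        0.05532226]), 'effort': array([ 1.82815093e-03, -6.37822723e+01,  3.84650409e+01,  1.06021890e-02,
       -7.52716119e-05,  1.98421384e-05]), 'ee_pos': array([0.14692866, 0.50381745, 0.23095975]), 'tcp_rot': array([[-3.12145917e-04,  2.79996478e-01,  9.60000976e-01],
       [-6.72332953e-04,  9.60000747e-01, -2.79996630e-01],
       [-9.99999725e-01, -7.32840096e-04, -1.11409454e-04]]), 'force': array([-0.60439022, -0.11589955,  0.19248599]), 'torque': array([-0.00317318,  0.01754289,  0.01664534]), 'width': 0.08561290029183691}
```

View pics/scene0.png

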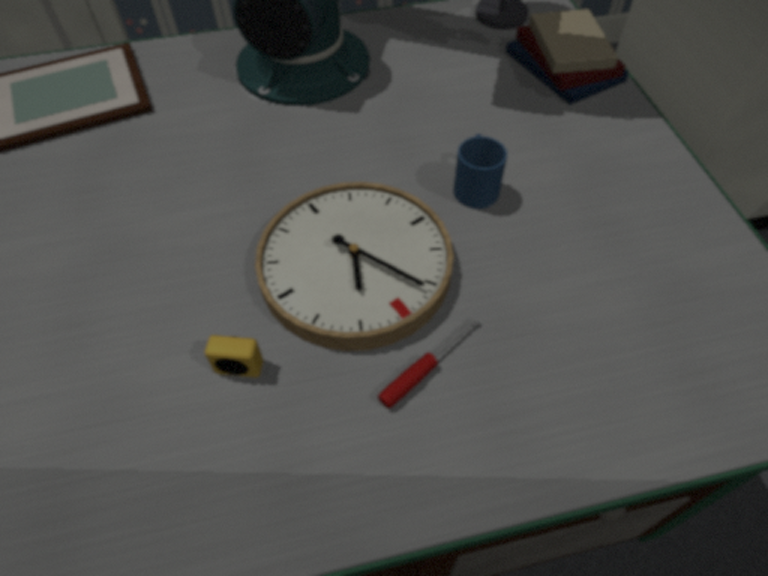

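View pics/side0.png

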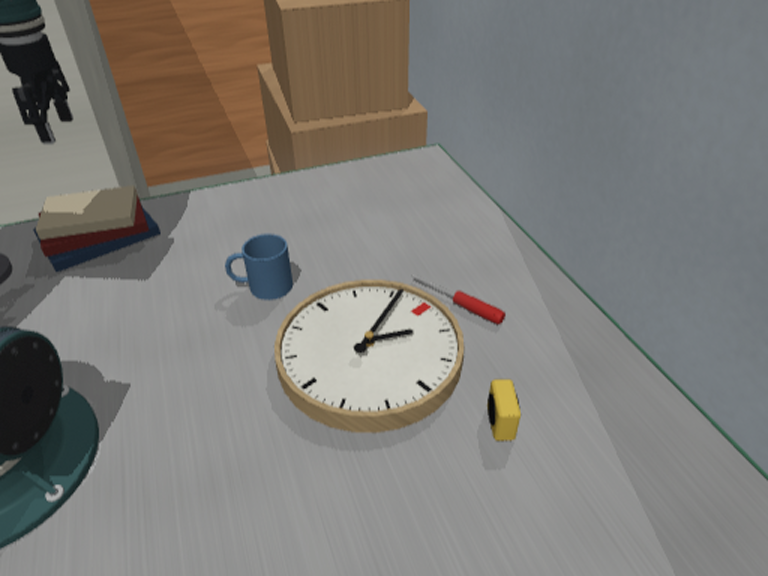

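View pics/wrist0.png

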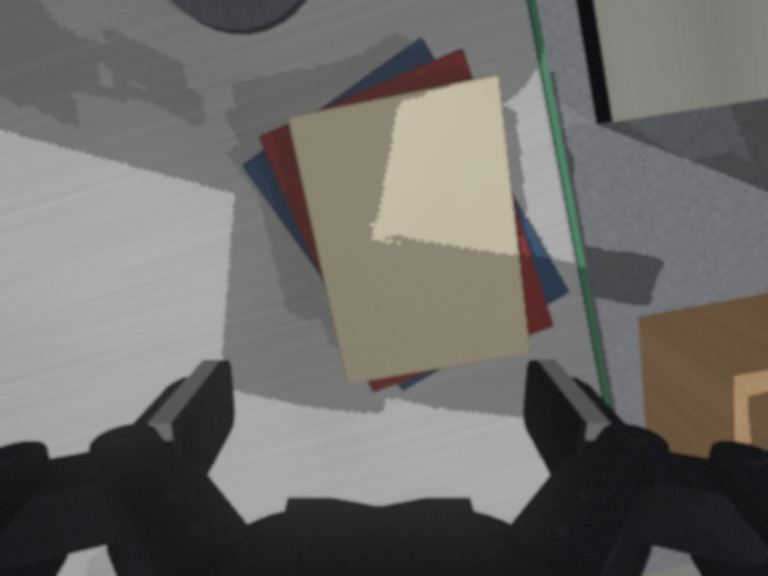

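The hands show just before one: the red 12 is at scene (400,307) and the minute tip at (425,284), both on the 1.5x picture. I'll enlarge to measure.

Run:
```python
from h import *
import pickle
S=pickle.load(open("s0.pkl","rb"))
save(S["scene"],"c1.png",(165,115,310,240),5)
save(S["side"],"c2.png",(178,180,318,290),5)
```

```text
(no output)
```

View pics/c1.png

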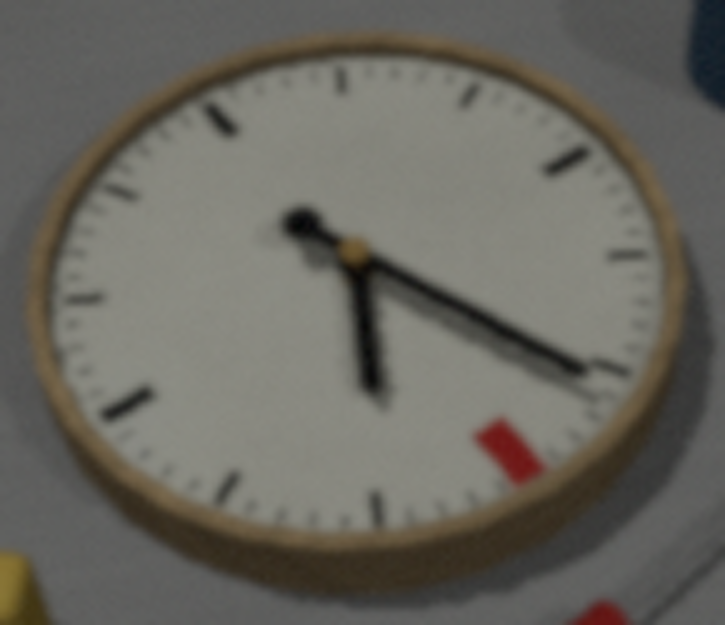

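View pics/c2.png

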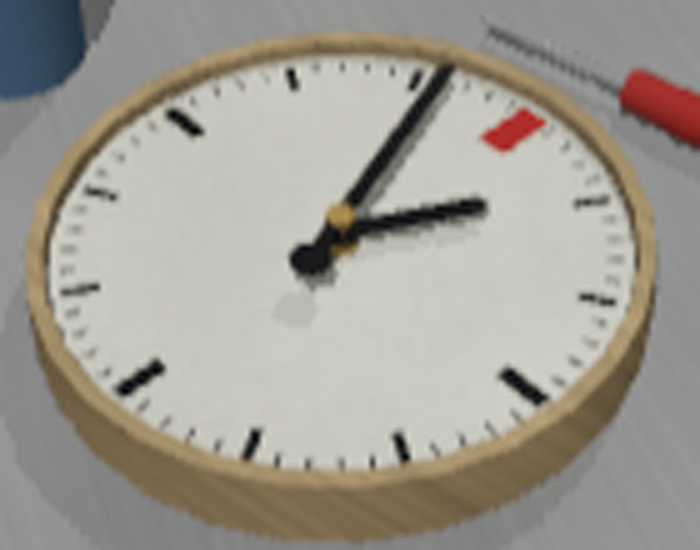

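Run:
```python
from h import *
import pickle
from scipy.optimize import least_squares
S=pickle.load(open("s0.pkl","rb"))
sc={0:(510,450),3:(127,403),6:(219,120),9:(567,160),1:(378,510),2:(230,488),4:(84,299),5:(121,191),7:(342,80),8:(470,95),10:(627,255),11:(610,370)}
sd={0:(513,130),1:(592,201),2:(598,299),3:(522,386),4:(402,447),5:(253,445),6:(141,378),7:(80,290),8:(101,192),9:(185,122),10:(293,78),11:(414,80)}
px=lambda p,o:(np.array(p)-2)/5+o
P={}
for n,d,o in(("scene",sc,(165,115)),("side",sd,(178,180))):
    P[n]={k:back(S[n],*px(p,o),.03)[:2] for k,p in d.items()}
def res(p,names):
    r=[]
    for n in names:
        for k,q in P[n].items():
            R=.118 if k==0 else (p[3] if k%3==0 else p[4])
            a=p[2]-k*np.pi/6
            r+=list(q-(p[:2]+R*np.array([np.cos(a),np.sin(a)])))
    return r
for names in(["scene"],["side"],["scene","side"]):
    b=min((least_squares(res,[.5,0,a,.12,.125],args=(names,)) for a in np.arange(0,6.3,1)),key=lambda f:f.cost)
    print(names,b.x[:2],np.degrees(b.x[2]),b.x[3:],1e3*np.sqrt(2*b.cost/len(b.fun)))
    p=b.x
tips={"scene":[(585,371),(301,221)],"side":[(447,70),(311,259)]}
for n,o in(("scene",(165,115)),("side",(178,180))):
    q=[back(S[n],*px(t,o),.0505)[:2] for t in tips[n]]
    v=q[0]-q[1];a=np.arctan2(v[1],v[0])
    print(n,q,np.linalg.norm(v),"mh deg",np.degrees((p[2]-a+np.pi)%(2*np.pi)-np.pi), [np.linalg.norm(x-p[:2]) for x in q])
f=lambda n,u,v,z:print(n,(u,v),back(S[n],u/1.5,v/1.5,z))
f("scene",481,150,.092);f("side",266,247,.092);f("side",232,268,.05)
f("scene",233,345,.062);f("side",507,400,.062)
f("scene",390,402,.01);f("scene",478,324,.005);f("side",503,320,.01)
```

```text
['scene'] [0.55817801 0.00106975] 22.43712674776657 [0.12070594 0.12482189] 0.5704828866861829
['side'] [0.55679662 0.00169388] 382.41578172978825 [0.1204244  0.12518721] 0.2867641052506645
['scene', 'side'] [0.55748731 0.00138181] 22.42637769783357 [0.12056514 0.12500457] 0.7062956387535632
scene [array([0.64737943, 0.08388903]), array([ 0.53656832, -0.0197574 ])] 0.15172898866437629 mh deg -20.660176745746764 [np.float64(0.1220165344374137), np.float64(0.029740050453278894)]
side [array([0.64266864, 0.08017821]), array([ 0.53435971, -0.02112883])] 0.14830354209240854 mh deg -20.66045852683834 [np.float64(0.11603762583490763), np.float64(0.03227406170707896)]
scene (481, 150) [0.44420463 0.23453885 0.092     ]
side (266, 247) [0.44755695 0.23045444 0.092     ]
side (232, 268) [0.38331881 0.24864204 0.05      ]
scene (233, 345) [ 0.69335208 -0.18595652  0.062     ]
side (507, 400) [ 0.68715825 -0.19924784  0.062     ]
scene (390, 402) [0.79598822 0.00098634 0.01      ]
scene (478, 324) [0.70544191 0.15354263 0.005     ]
side (503, 320) [ 0.79463282 -0.01180714  0.01      ]
```

The two cameras agree: dial centre is (0.5575, 0.0014), the 12 points to 22.4° in world, and the minute hand reads -20.7° (about 3.4 minutes to one). The target is world angle 82.4°. I'll move in above the dial on the counter-clockwise side of the hand, with the jaws shut.

Call:
send_rows(
  motion=[
    {"dy": -1.5,"dz": 3},
    {"dy": -1.5,"dz": 3},
    {"dy": -1.5,"dz": 3},
    {"dy": -1.5,"dz": 3},
    {"dy": -1.5,"dz": 3},
  ],
  jaw=-1,
)

```text
validation failed for argument at $.mo...
```

Call:
send_rows(
  motion=[
    {"dy": -1.6,"dz": 3.2},
    {"dy": -1.6,"dz": 3.2},
    {"dy": -1.6,"dz": 3.2},
    {"dy": -1.6,"dz": 3.2},
    {"dy": -1.6,"dz": 3.2},
  ],
)

```text
validation failed for argument at $.mo...
```

Call:
send_rows(
  motion=[
    {"dy": -1.6,"dz": 3.2},
    {"dy": -1.6,"dz": 3.2},
    {"dy": -1.6,"dz": 3.2},
    {"dy": -1.6,"dz": 3.2},
    {"dy": -1.6,"dz": 3.2},
  ],
)

```text
validation failed for argument at $.mo...
```

All fields must be needed in each row.

Call:
send_rows(
  motion=[
    {"dx": 0,"dy": -1.5,"dz": 3,"twist": 0},
    {"dx": 0,"dy": -1.5,"dz": 3,"twist": 0},
    {"dx": 0,"dy": -1.5,"dz": 3,"twist": 0},
    {"dx": 0,"dy": -1.5,"dz": 3,"twist": 0},
    {"dx": 0,"dy": -1.5,"dz": 3,"twist": 0},
  ],
  jaw=-1,
)

```text
time: 0.57
ee_pos: [0.2708, 0.3887, 0.2312]
tcp_rot: [[-0.0, 0.28, 0.96], [-0.0, 0.96, -0.28], [-1.0, -0.0, -0.0]]
force: [0.8, 1.2, -0.1]
width: 0.0259
```

Call:
send_rows(
  motion=[
    {"dx": 0,"dy": -1.6,"dz": 3.2,"twist": 0},
    {"dx": 0,"dy": -1.6,"dz": 3.2,"twist": 0},
    {"dx": 0,"dy": -1.6,"dz": 3.2,"twist": 0},
    {"dx": 0,"dy": -1.6,"dz": 3.2,"twist": 0},
    {"dx": 0,"dy": -1.6,"dz": 3.2,"twist": 0},
  ],
)

```text
time: 0.98
ee_pos: [0.4021, 0.2669, 0.2312]
tcp_rot: [[-0.0, 0.28, 0.96], [-0.0, 0.96, -0.28], [-1.0, -0.0, -0.0]]
force: [0.4, 0.2, 0.9]
width: 0.0003
```

Call:
send_rows(
  motion=[
    {"dx": 0,"dy": -1.6,"dz": 3.2,"twist": 0},
    {"dx": 0,"dy": -1.6,"dz": 3.2,"twist": 0},
    {"dx": 0,"dy": -1.6,"dz": 3.2,"twist": 0},
    {"dx": 0,"dy": -1.6,"dz": 3.2,"twist": 0},
    {"dx": 0,"dy": 0,"dz": 0,"twist": 0},
  ],
)

```text
time: 1.4
ee_pos: [0.5098, 0.1675, 0.2305]
tcp_rot: [[0.0, 0.284, 0.959], [-0.001, 0.959, -0.284], [-1.0, -0.001, 0.001]]
force: [-0.7, 0.1, -1.1]
width: 0.0001
```

Run:
```python
from h import *
s=snapshot("side"); save(s,"side1.png",k=1.5)
s=snapshot("wrist"); save(s,"wrist1.png",k=1.5)
r=ctrl.read_state();print(r["time"],r["ee_pos"],r["joint_pos"],r["width"])
d=np.array([.5834,.098,.042])-r["ee_pos"];print(r["tcp_rot"].T@d*100)
```

```text
1.5 [0.50668687 0.17017177 0.23073462] [ 9.82483284e+00  1.60638545e+01 -1.44281589e+00  7.25527529e+01
  3.35731829e-03  2.62133011e+01] -0.0002540972774658721
[18.86639606 -4.7518477   9.4139949 ]
```

View pics/side1.png

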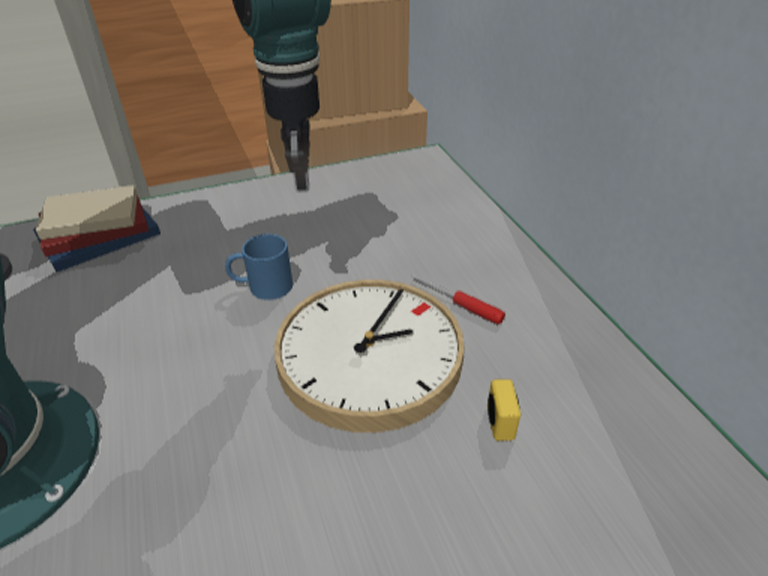

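View pics/wrist1.png

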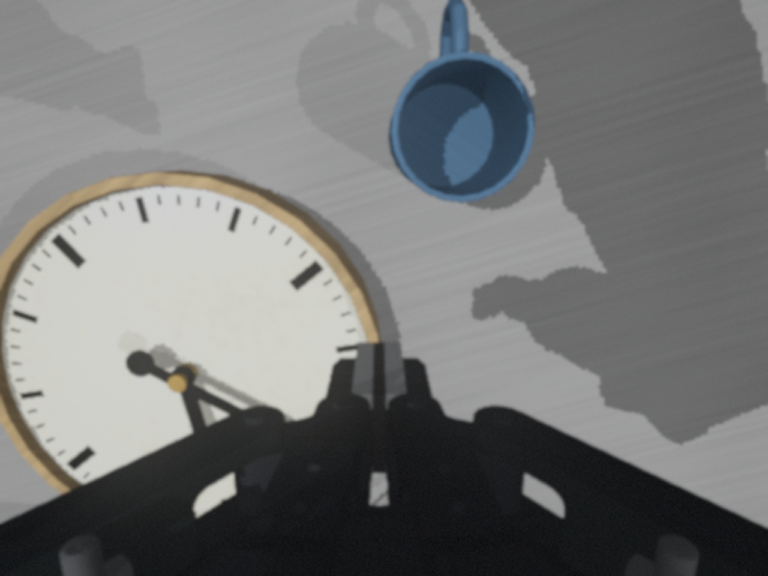

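Jaws shut, and the scene is undisturbed. I'll move over the point behind the hand and come partway down.

Call:
send_rows(
  motion=[
    {"dx": 0,"dy": -1.2,"dz": 2.4,"twist": 0},
    {"dx": 1.5,"dy": -1.2,"dz": 2.4,"twist": 0},
    {"dx": 2.5,"dy": -1.2,"dz": 2.3,"twist": 0},
    {"dx": 2.5,"dy": -1.15,"dz": 2.3,"twist": 0},
    {"dx": 2.5,"dy": 0,"dz": 0,"twist": 0},
  ],
)

```text
time: 1.92
ee_pos: [0.5852, 0.0976, 0.14]
tcp_rot: [[0.001, 0.281, 0.96], [-0.0, 0.96, -0.281], [-1.0, -0.0, 0.001]]
force: [-0.9, -0.8, -1.4]
width: -0.0001
```

Call:
send_rows(
  motion=[
    {"dx": 2,"dy": 0,"dz": 0,"twist": 0},
    {"dx": 2,"dy": 0,"dz": 0,"twist": 0},
    {"dx": 1,"dy": 0,"dz": 0,"twist": 0},
    {"dx": 0,"dy": 0,"dz": 0,"twist": 0},
    {"dx": 0,"dy": 0,"dz": 0,"twist": 0},
  ],
)

```text
time: 2.33
ee_pos: [0.5828, 0.0998, 0.0918]
tcp_rot: [[-0.0, 0.279, 0.96], [0.0, 0.96, -0.279], [-1.0, -0.0, -0.0]]
force: [-0.3, 0.6, 0.7]
width: 0.0002
```

Run:
```python
from h import *
s=snapshot("side"); save(s,"side2.png",(160,100,340,300),3.5); r=ctrl.read_state();print(r["time"],r["ee_pos"],"tip px",(np.array(proj(s,r["ee_pos"]))-[160,100])*3.5)
s=snapshot("scene"); save(s,"scene2.png",(150,60,320,240),3.5); print("tip px",(np.array(proj(s,r["ee_pos"]))-[150,60])*3.5)
d=np.array([.5834,.098,.043])-r["ee_pos"];print(r["tcp_rot"].T@d*100)
```

```text
2.3833 [0.5833598  0.09972007 0.0923936 ] tip px [287.37353741 285.95010527]
tip px [460.98303282 324.22404035]
[ 4.93935348 -0.16580226  0.04662194]
```

View pics/side2.png

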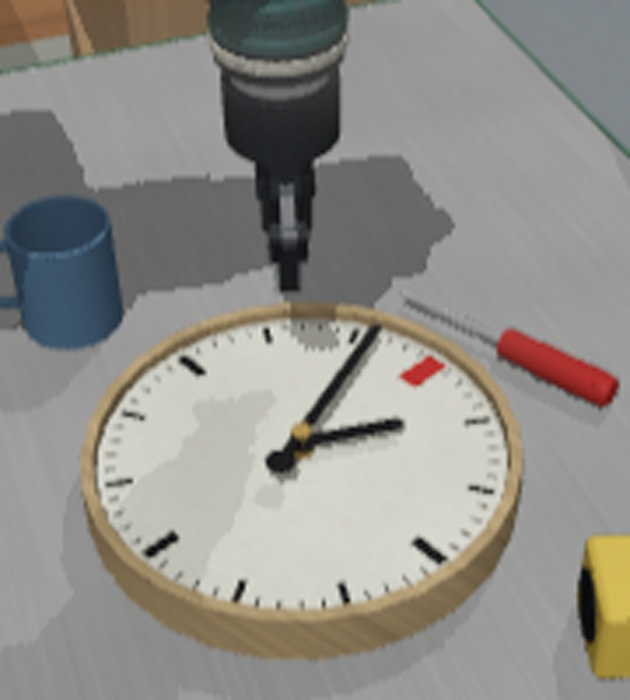

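View pics/scene2.png

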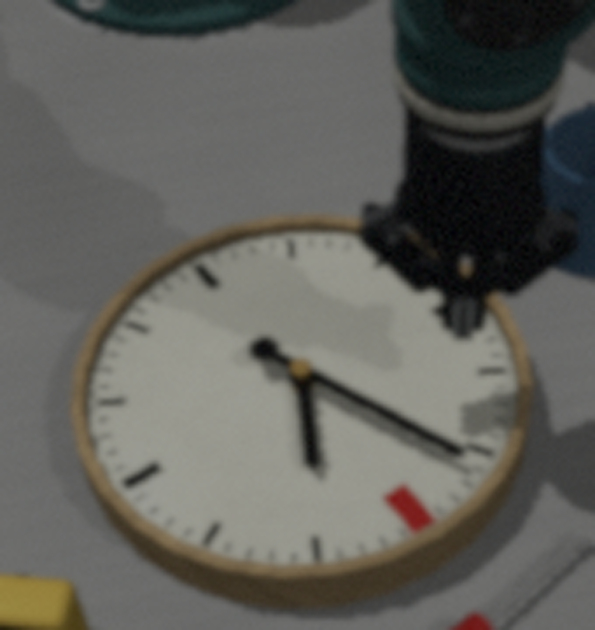

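The TCP projection matches the fingertip in both views, at side crop (287,286) and scene crop (461,324). I'll lower it to z = 43 mm and work out the circular rows.

Call:
send_rows(
  motion=[
    {"dx": 1.5,"dy": -0.05,"dz": 0,"twist": 0},
    {"dx": 1.5,"dy": -0.1,"dz": 0,"twist": 0},
    {"dx": 1.2,"dy": 0,"dz": 0,"twist": 0},
    {"dx": 0.7,"dy": 0,"dz": 0,"twist": 0},
    {"dx": 0,"dy": 0,"dz": 0,"twist": 0},
  ],
)

```text
time: 2.85
ee_pos: [0.5824, 0.0979, 0.0419]
tcp_rot: [[-0.001, 0.28, 0.96], [-0.0, 0.96, -0.28], [-1.0, -0.0, -0.001]]
force: [-0.2, -0.7, -0.2]
width: -0.0002
```

```bash
cat > arc.py <<'E'
import sys
from h import *
C=np.array([.5575,.0014])
def arc(a1,step=5.,r=.1):
    s=ctrl.read_state();p=s["ee_pos"];v=p[:2]-C;a0=np.degrees(np.arctan2(v[1],v[0]))
    print("t",s["time"],"pos",p,"r",np.hypot(*v),"ang",a0,"F",s["force"])
    while a1>a0:a1-=360
    n=int(np.ceil((a0-a1)/step)); R=s["tcp_rot"]; cur=np.zeros(2)
    for i in range(1,n+1):
        a=np.radians(a0+(a1-a0)*i/n); q=np.append(C+r*np.array([np.cos(a),np.sin(a)]),p[2])
        w=(R.T@(q-p))[1:]*100; d=np.round(w-cur,2); cur+=d
        print(f"dy {d[0]:.2f} dz {d[1]:.2f}", end=" ; " if i%5 else f"   | {a0+(a1-a0)*i/n:.0f}\n")
    print()
if __name__=="__main__": arc(*map(float,sys.argv[1:]))
E
python3 arc.py -250 5
```

```text
t 2.85 pos [0.58242317 0.09785709 0.04192517] r 0.09962496472278778 ang 75.51243493371734 F [-0.16139204 -0.68939929 -0.15707504]
dy 0.03 dz 0.86 ; dy -0.09 dz 0.86 ; dy -0.16 dz 0.84 ; dy -0.23 dz 0.83 ; dy -0.30 dz 0.81   | 51
dy -0.36 dz 0.77 ; dy -0.44 dz 0.75 ; dy -0.49 dz 0.70 ; dy -0.56 dz 0.66 ; dy -0.61 dz 0.61   | 26
dy -0.66 dz 0.55 ; dy -0.70 dz 0.49 ; dy -0.75 dz 0.43 ; dy -0.78 dz 0.37 ; dy -0.80 dz 0.30   | 2
dy -0.83 dz 0.23 ; dy -0.85 dz 0.15 ; dy -0.86 dz 0.08 ; dy -0.86 dz 0.01 ; dy -0.85 dz -0.07   | -23
dy -0.85 dz -0.13 ; dy -0.84 dz -0.22 ; dy -0.81 dz -0.28 ; dy -0.79 dz -0.35 ; dy -0.75 dz -0.42   | -48
dy -0.71 dz -0.48 ; dy -0.67 dz -0.54 ; dy -0.62 dz -0.60 ; dy -0.57 dz -0.65 ; dy -0.51 dz -0.69   | -72
dy -0.44 dz -0.73 ; dy -0.39 dz -0.78 ; dy -0.31 dz -0.80 ; dy -0.25 dz -0.82 ; dy -0.17 dz -0.84   | -97
dy -0.10 dz -0.86 ; dy -0.03 dz -0.86 ; dy 0.05 dz -0.86 ; dy 0.12 dz -0.85 ; dy 0.20 dz -0.84   | -122
dy 0.26 dz -0.82 ; dy 0.34 dz -0.79 ; dy 0.40 dz -0.76 ; dy 0.47 dz -0.72 ; dy 0.52 dz -0.68   | -146
dy 0.58 dz -0.64 ; dy 0.64 dz -0.58 ; dy 0.68 dz -0.52 ; dy 0.73 dz -0.46 ; dy 0.76 dz -0.40   | -171
dy 0.79 dz -0.34 ; dy 0.82 dz -0.26 ; dy 0.84 dz -0.19 ; dy 0.85 dz -0.12 ; dy 0.86 dz -0.04   | -196
dy 0.86 dz 0.03 ; dy 0.86 dz 0.10 ; dy 0.84 dz 0.18 ; dy 0.82 dz 0.24 ; dy 0.80 dz 0.32   | -220
dy 0.77 dz 0.39 ; dy 0.74 dz 0.45 ; dy 0.69 dz 0.51 ; dy 0.64 dz 0.57 ; dy 0.60 dz 0.62   | -245
dy 0.54 dz 0.67 ;
```

Call:
send_rows(
  motion=[
    {"dx": 0,"dy": 0.03,"dz": 0.86,"twist": 0},
    {"dx": 0,"dy": -0.09,"dz": 0.86,"twist": 0},
    {"dx": 0,"dy": -0.16,"dz": 0.84,"twist": 0},
    {"dx": 0,"dy": -0.23,"dz": 0.83,"twist": 0},
    {"dx": 0,"dy": -0.3,"dz": 0.81,"twist": 0},
  ],
)

```text
time: 3.27
ee_pos: [0.6222, 0.0782, 0.0426]
tcp_rot: [[0.001, 0.28, 0.96], [0.0, 0.96, -0.28], [-1.0, 0.0, 0.001]]
force: [-0.8, -0.1, -0.1]
width: -0.0002
```

Call:
send_rows(
  motion=[
    {"dx": 0,"dy": -0.36,"dz": 0.77,"twist": 0},
    {"dx": 0,"dy": -0.44,"dz": 0.75,"twist": 0},
    {"dx": 0,"dy": -0.49,"dz": 0.7,"twist": 0},
    {"dx": 0,"dy": -0.56,"dz": 0.66,"twist": 0},
    {"dx": 0,"dy": -0.61,"dz": 0.61,"twist": 0},
  ],
)

```text
time: 3.68
ee_pos: [0.6479, 0.0446, 0.0422]
tcp_rot: [[-0.0, 0.28, 0.96], [0.0, 0.96, -0.28], [-1.0, -0.0, -0.0]]
force: [-0.4, 0.3, 0.2]
width: -0.0003
```

```bash
python3 - <<'E'
from h import *
s=snapshot("side"); save(s,"side3.png",(160,100,340,300),3.5)
s=snapshot("scene"); save(s,"scene3.png",(150,60,320,240),3.5)
E
python3 arc.py -250 5 | head -1
```

```text
t 3.7833 pos [0.64814736 0.04408866 0.04219504] r 0.1001961389761993 ang 25.21720494238149 F [-0.03915511 -0.04563949 -0.19873964]
```

View pics/side3.png

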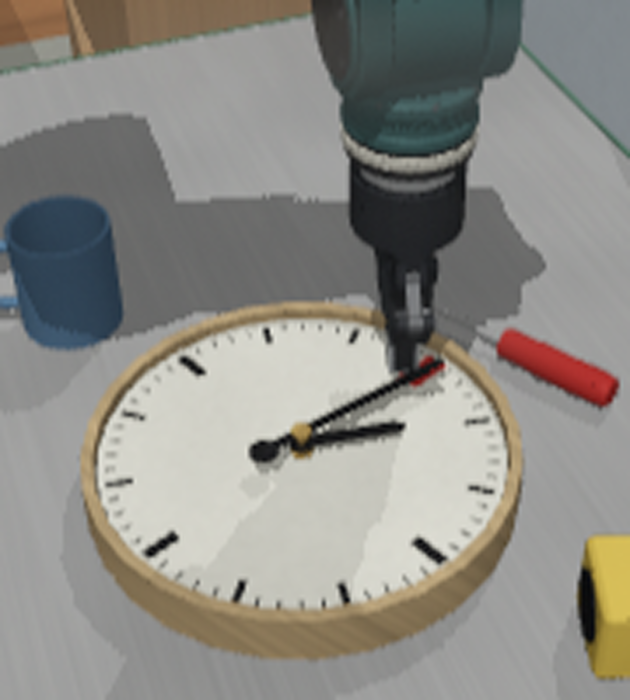

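View pics/scene3.png

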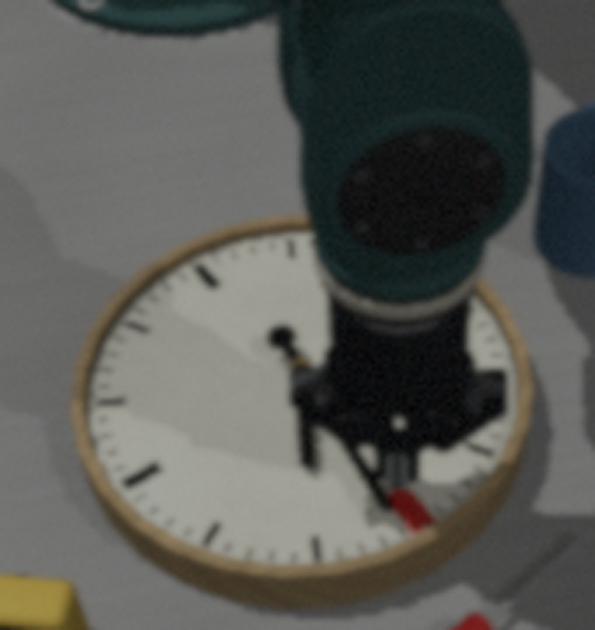

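The hand is moving cleanly and has just reached the 12, and the rim has not moved. I'll keep going round.

Call:
send_rows(
  motion=[
    {"dx": 0,"dy": -0.66,"dz": 0.55,"twist": 0},
    {"dx": 0,"dy": -0.7,"dz": 0.49,"twist": 0},
    {"dx": 0,"dy": -0.75,"dz": 0.43,"twist": 0},
    {"dx": 0,"dy": -0.78,"dz": 0.37,"twist": 0},
    {"dx": 0,"dy": -0.8,"dz": 0.3,"twist": 0},
  ],
)

```text
time: 4.2
ee_pos: [0.6579, 0.003, 0.0423]
tcp_rot: [[0.0, 0.28, 0.96], [-0.0, 0.96, -0.28], [-1.0, -0.0, 0.0]]
force: [0.6, 0.1, -0.2]
width: -0.0001
```

Call:
send_rows(
  motion=[
    {"dx": 0,"dy": -0.83,"dz": 0.23,"twist": 0},
    {"dx": 0,"dy": -0.85,"dz": 0.15,"twist": 0},
    {"dx": 0,"dy": -0.86,"dz": 0.08,"twist": 0},
    {"dx": 0,"dy": -0.86,"dz": 0.01,"twist": 0},
    {"dx": 0,"dy": -0.85,"dz": -0.07,"twist": 0},
  ],
)

```text
time: 4.62
ee_pos: [0.6494, -0.0388, 0.0423]
tcp_rot: [[-0.0, 0.28, 0.96], [-0.0, 0.96, -0.28], [-1.0, -0.0, -0.0]]
force: [1.1, 0.9, 0.5]
width: -0.0001
```

Call:
send_rows(
  motion=[
    {"dx": 0,"dy": -0.85,"dz": -0.13,"twist": 0},
    {"dx": 0,"dy": -0.84,"dz": -0.22,"twist": 0},
    {"dx": 0,"dy": -0.81,"dz": -0.28,"twist": 0},
    {"dx": 0,"dy": -0.79,"dz": -0.35,"twist": 0},
    {"dx": 0,"dy": -0.75,"dz": -0.42,"twist": 0},
  ],
)

```text
time: 5.03
ee_pos: [0.6243, -0.0734, 0.0423]
tcp_rot: [[0.0, 0.28, 0.96], [-0.0, 0.96, -0.28], [-1.0, -0.0, 0.0]]
force: [-0.1, 1.2, 0.1]
width: 0.0002
```

Call:
send_rows(
  motion=[
    {"dx": 0,"dy": -0.71,"dz": -0.48,"twist": 0},
    {"dx": 0,"dy": -0.67,"dz": -0.54,"twist": 0},
    {"dx": 0,"dy": -0.62,"dz": -0.6,"twist": 0},
    {"dx": 0,"dy": -0.57,"dz": -0.65,"twist": 0},
    {"dx": 0,"dy": -0.51,"dz": -0.69,"twist": 0},
  ],
)

```text
time: 5.45
ee_pos: [0.587, -0.0944, 0.0423]
tcp_rot: [[-0.0, 0.28, 0.96], [0.0, 0.96, -0.28], [-1.0, -0.0, -0.0]]
force: [0.2, -0.2, 0.3]
width: -0.0001
```

```bash
python3 - <<'E'
from h import *
s=snapshot("side"); save(s,"side4.png",(160,100,340,300),3.5)
s=snapshot("scene"); save(s,"scene4.png",(150,60,320,240),3.5)
E
python3 arc.py -250 5
```

```text
t 5.55 pos [ 0.58656    -0.09437843  0.04238175] r 0.10008991977300516 ang -73.12175009500807 F [ 0.47470693  0.83408478 -0.0907464 ]
dy -0.43 dz -0.74 ; dy -0.37 dz -0.77 ; dy -0.31 dz -0.80 ; dy -0.24 dz -0.83 ; dy -0.16 dz -0.84   | -98
dy -0.09 dz -0.85 ; dy -0.02 dz -0.86 ; dy 0.06 dz -0.86 ; dy 0.12 dz -0.84 ; dy 0.20 dz -0.84   | -122
dy 0.27 dz -0.81 ; dy 0.34 dz -0.79 ; dy 0.41 dz -0.75 ; dy 0.47 dz -0.72 ; dy 0.53 dz -0.67   | -147
dy 0.58 dz -0.63 ; dy 0.64 dz -0.58 ; dy 0.68 dz -0.51 ; dy 0.73 dz -0.46 ; dy 0.76 dz -0.40   | -171
dy 0.79 dz -0.32 ; dy 0.82 dz -0.26 ; dy 0.83 dz -0.19 ; dy 0.85 dz -0.11 ; dy 0.86 dz -0.05   | -196
dy 0.86 dz 0.04 ; dy 0.85 dz 0.10 ; dy 0.83 dz 0.18 ; dy 0.83 dz 0.25 ; dy 0.79 dz 0.31   | -221
dy 0.77 dz 0.39 ; dy 0.73 dz 0.45 ; dy 0.69 dz 0.51 ; dy 0.64 dz 0.57 ; dy 0.59 dz 0.62   | -245
dy 0.54 dz 0.66 ;
```

View pics/side4.png

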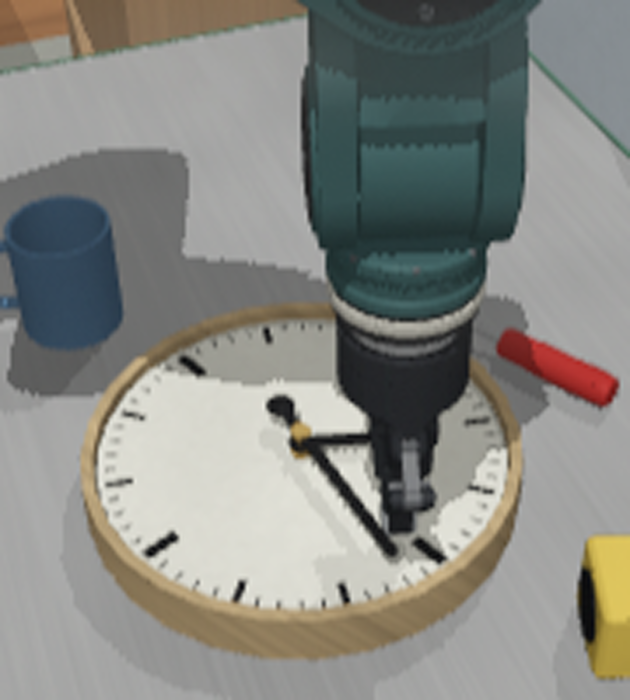

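View pics/scene4.png

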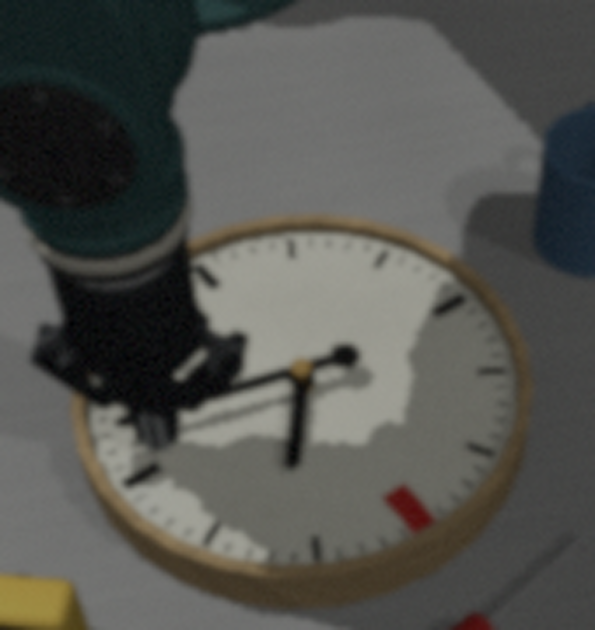

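The hand is now past the 3 and the clock has not shifted. Continuing.

Call:
send_rows(
  motion=[
    {"dx": 0,"dy": -0.43,"dz": -0.74,"twist": 0},
    {"dx": 0,"dy": -0.37,"dz": -0.77,"twist": 0},
    {"dx": 0,"dy": -0.31,"dz": -0.8,"twist": 0},
    {"dx": 0,"dy": -0.24,"dz": -0.83,"twist": 0},
    {"dx": 0,"dy": -0.16,"dz": -0.84,"twist": 0},
  ],
)

```text
time: 5.97
ee_pos: [0.5444, -0.0974, 0.0423]
tcp_rot: [[-0.0, 0.28, 0.96], [0.0, 0.96, -0.28], [-1.0, -0.0, -0.0]]
force: [0.6, -0.1, -0.2]
width: -0.0001
```

Call:
send_rows(
  motion=[
    {"dx": 0,"dy": -0.09,"dz": -0.85,"twist": 0},
    {"dx": 0,"dy": -0.02,"dz": -0.86,"twist": 0},
    {"dx": 0,"dy": 0.06,"dz": -0.86,"twist": 0},
    {"dx": 0,"dy": 0.12,"dz": -0.84,"twist": 0},
    {"dx": 0,"dy": 0.2,"dz": -0.84,"twist": 0},
  ],
)

```text
time: 6.38
ee_pos: [0.5046, -0.0826, 0.0423]
tcp_rot: [[0.0, 0.28, 0.96], [-0.0, 0.96, -0.28], [-1.0, -0.0, 0.0]]
force: [0.6, -0.2, -0.5]
width: -0.0001
```

Call:
send_rows(
  motion=[
    {"dx": 0,"dy": 0.27,"dz": -0.81,"twist": 0},
    {"dx": 0,"dy": 0.34,"dz": -0.79,"twist": 0},
    {"dx": 0,"dy": 0.41,"dz": -0.75,"twist": 0},
    {"dx": 0,"dy": 0.47,"dz": -0.72,"twist": 0},
    {"dx": 0,"dy": 0.53,"dz": -0.67,"twist": 0},
  ],
)

```text
time: 6.8
ee_pos: [0.4746, -0.0524, 0.0423]
tcp_rot: [[0.0, 0.28, 0.96], [-0.0, 0.96, -0.28], [-1.0, -0.0, 0.0]]
force: [0.5, 0.7, -0.2]
width: -0.0001
```

Call:
send_rows(
  motion=[
    {"dx": 0,"dy": 0.58,"dz": -0.63,"twist": 0},
    {"dx": 0,"dy": 0.64,"dz": -0.58,"twist": 0},
    {"dx": 0,"dy": 0.68,"dz": -0.51,"twist": 0},
    {"dx": 0,"dy": 0.73,"dz": -0.46,"twist": 0},
    {"dx": 0,"dy": 0.76,"dz": -0.4,"twist": 0},
  ],
)

```text
time: 7.22
ee_pos: [0.4596, -0.0124, 0.0423]
tcp_rot: [[-0.0, 0.28, 0.96], [-0.0, 0.96, -0.28], [-1.0, -0.0, -0.0]]
force: [0.8, 0.3, -0.0]
width: -0.0002
```

Call:
send_rows(
  motion=[
    {"dx": 0,"dy": 0.79,"dz": -0.32,"twist": 0},
    {"dx": 0,"dy": 0.82,"dz": -0.26,"twist": 0},
    {"dx": 0,"dy": 0.83,"dz": -0.19,"twist": 0},
    {"dx": 0,"dy": 0.85,"dz": -0.11,"twist": 0},
    {"dx": 0,"dy": 0.86,"dz": -0.05,"twist": 0},
  ],
)

```text
time: 7.63
ee_pos: [0.4627, 0.03, 0.0423]
tcp_rot: [[-0.0, 0.28, 0.96], [-0.0, 0.96, -0.28], [-1.0, -0.0, 0.0]]
force: [-0.2, -0.2, 0.2]
width: 0.0002
```

Call:
send_rows(
  motion=[
    {"dx": 0,"dy": 0.86,"dz": 0.04,"twist": 0},
    {"dx": 0,"dy": 0.85,"dz": 0.1,"twist": 0},
    {"dx": 0,"dy": 0.83,"dz": 0.18,"twist": 0},
    {"dx": 0,"dy": 0.83,"dz": 0.25,"twist": 0},
    {"dx": 0,"dy": 0.79,"dz": 0.31,"twist": 0},
  ],
)

```text
time: 8.05
ee_pos: [0.4832, 0.0674, 0.0423]
tcp_rot: [[-0.0, 0.28, 0.96], [-0.0, 0.96, -0.28], [-1.0, -0.0, -0.0]]
force: [0.4, -0.2, 0.5]
width: -0.0002
```

```bash
python3 - <<'E'
from h import *
s=snapshot("side"); save(s,"side5.png",(160,100,340,300),3.5)
s=snapshot("scene"); save(s,"scene5.png",(150,60,320,240),3.5)
s=snapshot("wrist"); save(s,"wrist5.png",k=1.5)
E
python3 arc.py -255 4
```

```text
t 8.2 pos [0.48305178 0.06704383 0.0421615 ] r 0.0992554804681294 ang 138.59614595339866 F [-0.04139949 -0.2711303   0.71660246]
dy 0.65 dz 0.25 ; dy 0.59 dz 0.36 ; dy 0.57 dz 0.40 ; dy 0.54 dz 0.44 ; dy 0.50 dz 0.47   | 119
dy 0.48 dz 0.51 ; dy 0.43 dz 0.54 ; dy 0.40 dz 0.56 ; dy 0.36 dz 0.60 ; dy 0.31 dz 0.62   | 99
dy 0.28 dz 0.64 ; dy 0.22 dz 0.65 ; dy 0.18 dz 0.67 ; dy 0.14 dz 0.68 ; dy 0.08 dz 0.69   | 79
dy 0.04 dz 0.69 ; dy -0.01 dz 0.70 ; dy -0.05 dz 0.69 ; dy -0.11 dz 0.68 ; dy -0.15 dz 0.68   | 59
dy -0.20 dz 0.66 ; dy -0.25 dz 0.65 ; dy -0.29 dz 0.63 ; dy -0.33 dz 0.61 ; dy -0.37 dz 0.59   | 39
dy -0.41 dz 0.55 ; dy -0.46 dz 0.53 ; dy -0.48 dz 0.50 ; dy -0.52 dz 0.46 ; dy -0.55 dz 0.42   | 19
dy -0.58 dz 0.38 ; dy -0.60 dz 0.34 ; dy -0.63 dz 0.30 ; dy -0.64 dz 0.26 ; dy -0.67 dz 0.21   | -1
dy -0.67 dz 0.16 ; dy -0.68 dz 0.12 ; dy -0.69 dz 0.07 ; dy -0.70 dz 0.02 ; dy -0.69 dz -0.03   | -20
dy -0.69 dz -0.07 ; dy -0.68 dz -0.12 ; dy -0.68 dz -0.17 ; dy -0.65 dz -0.22 ; dy -0.65 dz -0.26   | -40
dy -0.62 dz -0.30 ; dy -0.60 dz -0.35 ; dy -0.58 dz -0.39 ; dy -0.54 dz -0.43 
[... 317 characters left out ...]
; dy 0.14 dz -0.68   | -120
dy 0.18 dz -0.67 ; dy 0.24 dz -0.65 ; dy 0.27 dz -0.64 ; dy 0.32 dz -0.61 ; dy 0.37 dz -0.60   | -140
dy 0.40 dz -0.56 ; dy 0.44 dz -0.54 ; dy 0.48 dz -0.50 ; dy 0.51 dz -0.47 ; dy 0.54 dz -0.43   | -160
dy 0.57 dz -0.40 ; dy 0.60 dz -0.35 ; dy 0.62 dz -0.31 ; dy 0.64 dz -0.27 ; dy 0.65 dz -0.22   | -179
dy 0.67 dz -0.18 ; dy 0.69 dz -0.13 ; dy 0.68 dz -0.08 ; dy 0.70 dz -0.04 ; dy 0.69 dz 0.02   | -199
dy 0.69 dz 0.06 ; dy 0.69 dz 0.11 ; dy 0.67 dz 0.15 ; dy 0.67 dz 0.21 ; dy 0.64 dz 0.25   | -219
dy 0.63 dz 0.29 ; dy 0.61 dz 0.34 ; dy 0.58 dz 0.37 ; dy 0.56 dz 0.42 ; dy 0.52 dz 0.45   | -239
dy 0.49 dz 0.49 ; dy 0.46 dz 0.53 ; dy 0.42 dz 0.55 ; dy 0.38 dz 0.58 ;
```

View pics/side5.png

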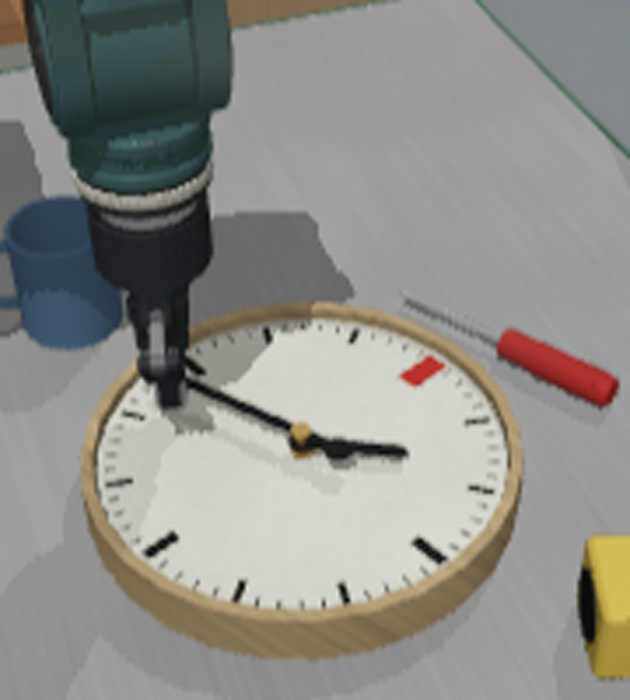

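View pics/scene5.png

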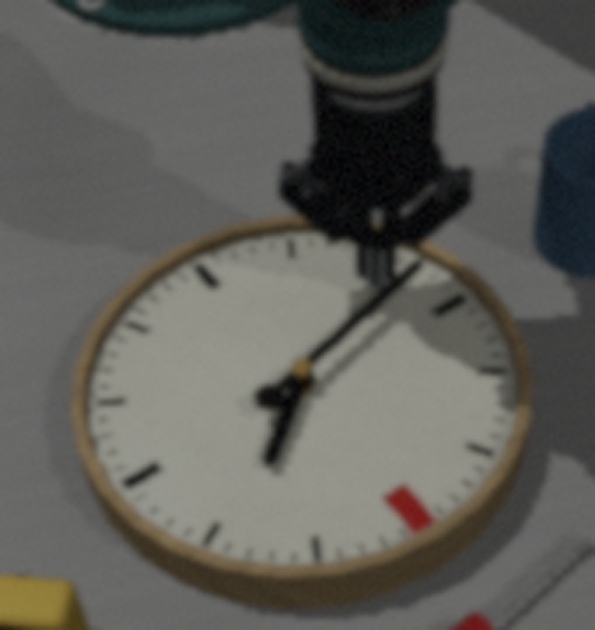

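View pics/wrist5.png

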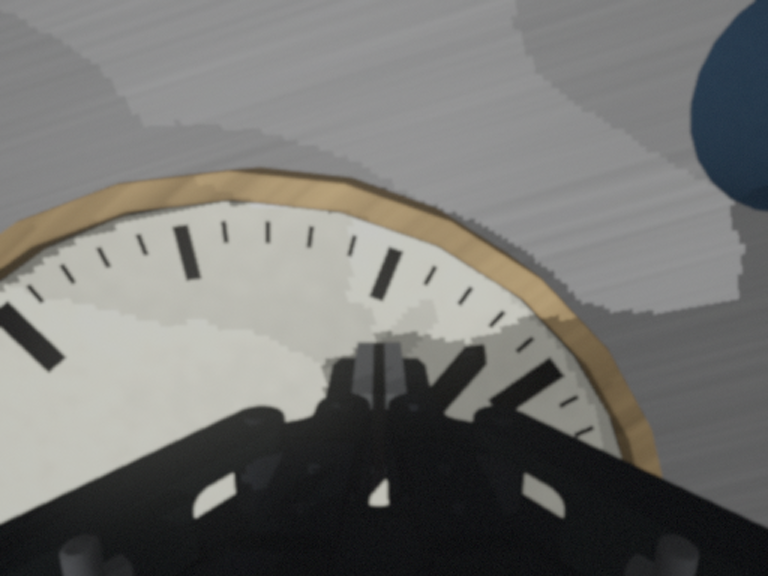

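```bash
cat >> h.py <<'E'
def meas(n,o,k,tip,tail,s):
    px=lambda p:(np.array(p)-(k-1)/2)/k+o
    q=[back(s,*px(t),.0505)[:2] for t in (tip,tail)]
    v=q[0]-q[1];a=np.degrees(np.arctan2(v[1],v[0]));C=np.array([.5575,.0014])
    print(n,"world",a,"min",((22.43-a)%360)/6,"len",np.linalg.norm(v),[np.linalg.norm(x-C) for x in q])
E
python3 - <<'E'
from h import *
import pickle
S=pickle.load(open("s0.pkl","rb"))
meas("scene",(150,60),3.5,(419,263),(269,397),S["scene"])
meas("side",(160,100),3.5,(188,379),(341,453),S["side"])
E
```

```text
scene world 126.70740592693357 min 42.62043234551107 len 0.15001247994520842 [np.float64(0.11796831322269685), np.float64(0.032087260129708965)]
side world 125.06937893587619 min 42.89343684402064 len 0.13004114698162125 [np.float64(0.09607239067729048), np.float64(0.03422925426502782)]
```

The hand is at about 42.7 min. Next I'll go to tool angle 99°, then measure again.

Call:
send_rows(
  motion=[
    {"dx": 0,"dy": 0.65,"dz": 0.25,"twist": 0},
    {"dx": 0,"dy": 0.59,"dz": 0.36,"twist": 0},
    {"dx": 0,"dy": 0.57,"dz": 0.4,"twist": 0},
    {"dx": 0,"dy": 0.54,"dz": 0.44,"twist": 0},
    {"dx": 0,"dy": 0.5,"dz": 0.47,"twist": 0},
  ],
)

```text
time: 8.62
ee_pos: [0.5098, 0.089, 0.0423]
tcp_rot: [[0.0, 0.28, 0.96], [0.0, 0.96, -0.28], [-1.0, 0.0, 0.0]]
force: [0.4, 0.0, -0.2]
width: -0.0003
```

Call:
send_rows(
  motion=[
    {"dx": 0,"dy": 0.48,"dz": 0.51,"twist": 0},
    {"dx": 0,"dy": 0.43,"dz": 0.54,"twist": 0},
    {"dx": 0,"dy": 0.4,"dz": 0.56,"twist": 0},
    {"dx": 0,"dy": 0.3,"dz": 0.48,"twist": 0},
    {"dx": 0,"dy": 0,"dz": 0,"twist": 0},
  ],
)

```text
time: 9.03
ee_pos: [0.5348, 0.0984, 0.0422]
tcp_rot: [[0.001, 0.28, 0.96], [0.0, 0.96, -0.28], [-1.0, 0.0, 0.001]]
force: [-0.4, -0.4, 0.5]
width: -0.0002
```

```bash
python3 - <<'E'
from h import *
s=snapshot("side"); save(s,"side6.png",(190,170,320,280),6)
s=snapshot("scene"); save(s,"scene6.png",(170,110,310,230),5)
E
python3 arc.py -265 1|head -3
```

```text
t 9.1333 pos [0.53367887 0.09820165 0.04214583] r 0.09968954547865715 ang 103.82475921650114 F [ 0.13265998 -0.18011652  0.40815139]
dy 0.11 dz 0.14 ; dy 0.09 dz 0.15 ; dy 0.08 dz 0.15 ; dy 0.08 dz 0.16 ; dy 0.07 dz 0.16   | 99
dy 0.07 dz 0.16 ; dy 0.07 dz 0.16 ; dy 0.07 dz 0.16 ; dy 0.06 dz 0.16 ; dy 0.07 dz 0.16   | 94
```

View pics/side6.png

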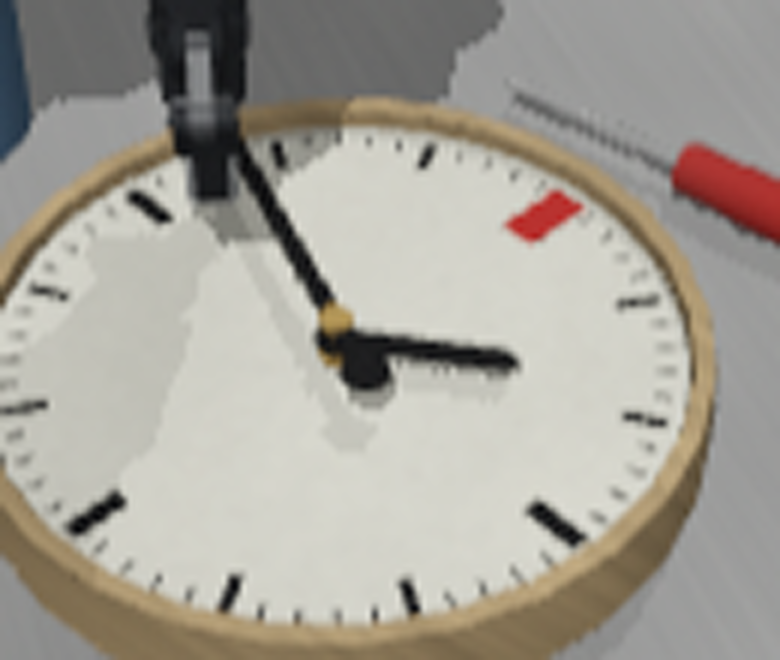

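View pics/scene6.png

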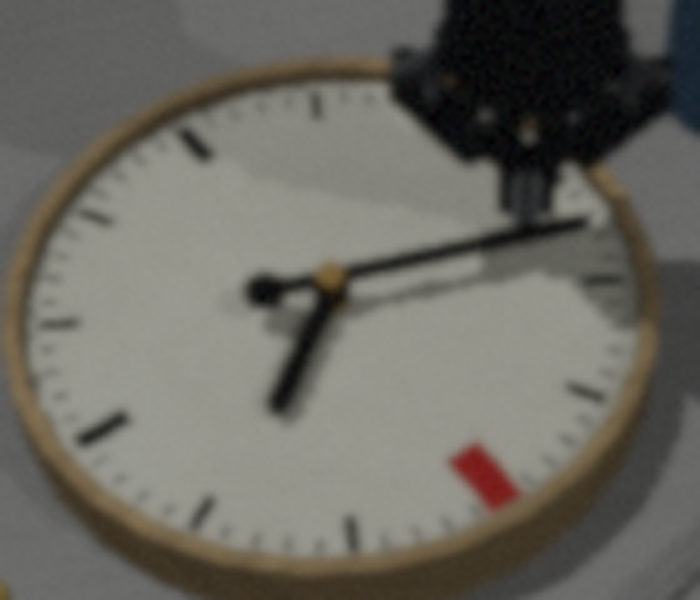

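Run:
```python
from h import *
import pickle
S=pickle.load(open("s0.pkl","rb"))
meas("scene",(170,110),5,(587,221),(263,291),S["scene"])
meas("side",(190,170),6,(238,143),(367,369),S["side"])
```

```text
scene world 92.15126852623304 min 48.379788578961154 len 0.15185979898903862 [np.float64(0.12029900661171931), np.float64(0.03166280552619862)]
side world 92.2071488167664 min 48.3704751972056 len 0.1455036663167942 [np.float64(0.11480892095763005), np.float64(0.030699024830092958)]
```

The hand reads 48.4 min in both views. I'll make the last gentle advance of about 9.5°.

Call:
send_rows(
  motion=[
    {"dx": 0,"dy": 0.2,"dz": 0.29,"twist": 0},
    {"dx": 0,"dy": 0.16,"dz": 0.31,"twist": 0},
    {"dx": 0,"dy": 0.14,"dz": 0.32,"twist": 0},
    {"dx": 0,"dy": 0.14,"dz": 0.32,"twist": 0},
    {"dx": 0,"dy": 0.1,"dz": 0.26,"twist": 0},
  ],
)

```text
time: 9.55
ee_pos: [0.5506, 0.1012, 0.0423]
tcp_rot: [[0.0, 0.28, 0.96], [0.0, 0.96, -0.28], [-1.0, 0.0, 0.0]]
force: [-0.1, 0.1, 0.5]
width: -0.0
```

```bash
python3 - <<'E'
from h import *
s=snapshot("side");s=snapshot("side"); save(s,"side7.png",(190,170,320,280),6)
s=snapshot("scene"); save(s,"scene7.png",(170,110,310,230),5)
E
python3 arc.py -268 1|head -3
```

```text
t 9.7 pos [0.55033322 0.10111609 0.0422476 ] r 0.0999732987160498 ang 94.11088453977516 F [ 0.56594372  0.08069234 -0.05384168]
dy 0.06 dz 0.16 ; dy 0.06 dz 0.17 ; dy 0.05 dz 0.16 ; dy 0.05 dz 0.17 ; dy 0.05 dz 0.17   | 89
dy 0.04 dz 0.17 ; dy 0.05 dz 0.16 ; dy 0.04 dz 0.17 ; dy 0.03 dz 0.17 ; dy 0.03 dz 0.18   | 84
```

View pics/side7.png

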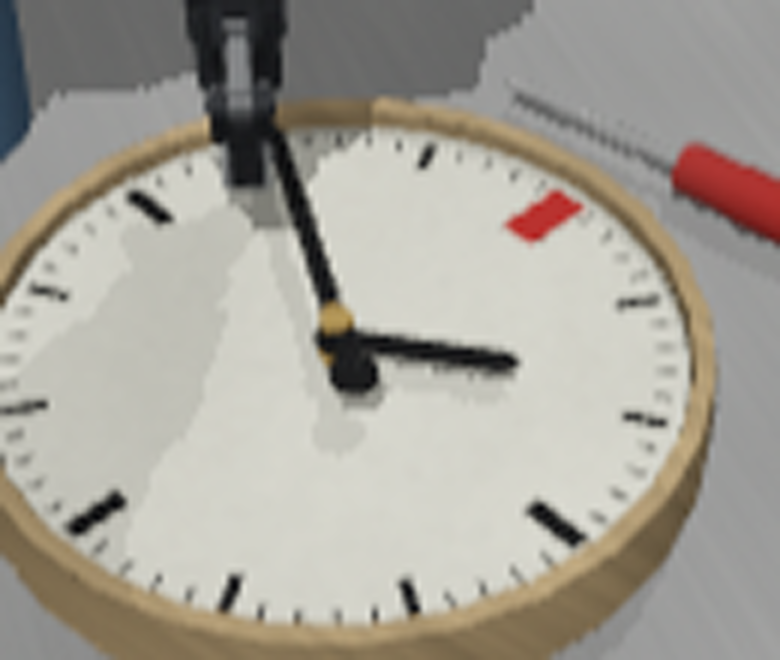

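View pics/scene7.png

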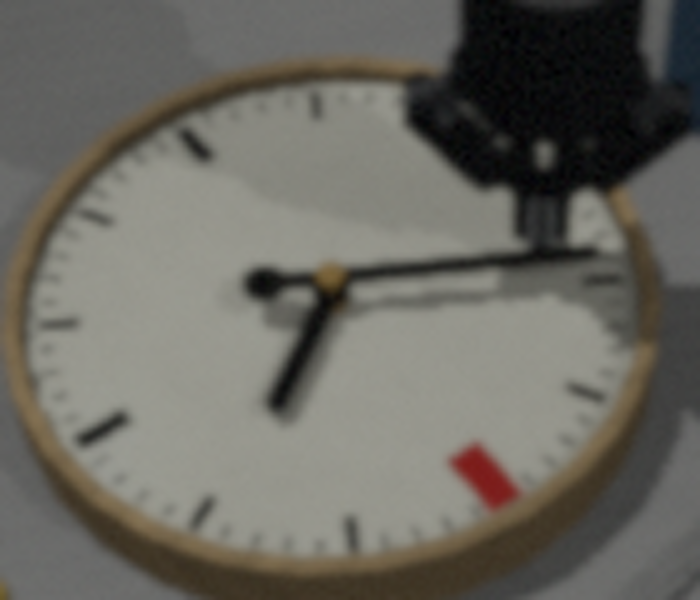

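Run:
```python
from h import *
import pickle
S=pickle.load(open("s0.pkl","rb"))
meas("scene",(170,110),5,(597,253),(262,284),S["scene"])
meas("side",(190,170),6,(275,136),(353,369),S["side"])
```

```text
scene world 83.29852209219386 min 49.85524631796769 len 0.15180378228256444 [np.float64(0.12077247151216504), np.float64(0.031217679289004326)]
side world 83.71458461422718 min 49.78590256429547 len 0.14293841821007636 [np.float64(0.11389830303041486), np.float64(0.029066916914868485)]
```

It reads 49.8 min, well within tolerance. I'll back off from the hand, away from its side, then lift clear.

Call:
send_rows(
  motion=[
    {"dx": 0,"dy": -0.05,"dz": -0.5,"twist": 0},
    {"dx": 0,"dy": -0.1,"dz": -0.7,"twist": 0},
    {"dx": -0.5,"dy": 0,"dz": 0,"twist": 0},
    {"dx": -2,"dy": 0,"dz": 0,"twist": 0},
    {"dx": -2.5,"dy": 0,"dz": 0,"twist": 0},
  ],
)

```text
time: 10.12
ee_pos: [0.5367, 0.1031, 0.0922]
tcp_rot: [[-0.003, 0.28, 0.96], [-0.0, 0.96, -0.28], [-1.0, -0.001, -0.003]]
force: [0.4, -0.2, -0.7]
width: 0.0001
```

Call:
send_rows(
  motion=[
    {"dx": -3,"dy": 0,"dz": 0,"twist": 0},
    {"dx": -3,"dy": 0,"dz": 0,"twist": 0},
    {"dx": -3,"dy": 0,"dz": 0,"twist": 0},
    {"dx": -3,"dy": 0,"dz": 0,"twist": 0},
    {"dx": -3,"dy": 0,"dz": 0,"twist": 0},
  ],
)

```text
time: 10.53
ee_pos: [0.5374, 0.1031, 0.2444]
tcp_rot: [[0.0, 0.28, 0.96], [0.0, 0.96, -0.28], [-1.0, 0.0, 0.0]]
force: [0.5, 0.7, -0.4]
width: -0.0002
```

Call:
send_rows(
  motion=[
    {"dx": 0,"dy": 0,"dz": 0,"twist": 0},
    {"dx": 0,"dy": 0,"dz": 0,"twist": 0},
    {"dx": 0,"dy": 0,"dz": 0,"twist": 0},
    {"dx": 0,"dy": 0,"dz": 0,"twist": 0},
    {"dx": 0,"dy": 0,"dz": 0,"twist": 0},
  ],
)

```text
time: 10.95
ee_pos: [0.5376, 0.103, 0.2413]
tcp_rot: [[-0.002, 0.28, 0.96], [-0.0, 0.96, -0.28], [-1.0, -0.001, -0.002]]
force: [-0.1, 0.3, -0.8]
width: 0.0005
```

Run:
```python
from h import *
s=snapshot("side"); save(s,"side8.png",(178,180,318,290),5); save(s,"side8f.png",k=1.5)
s=snapshot("scene"); save(s,"scene8.png",(165,115,310,240),5)
```

```text
(no output)
```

View pics/side8.png

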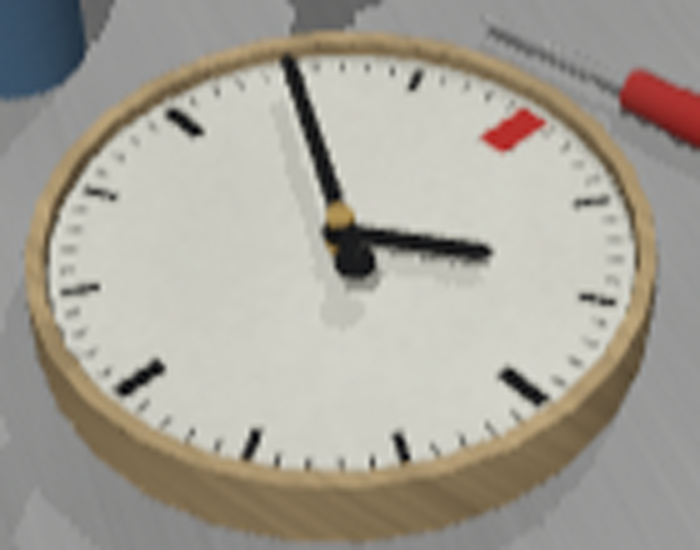

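View pics/scene8.png

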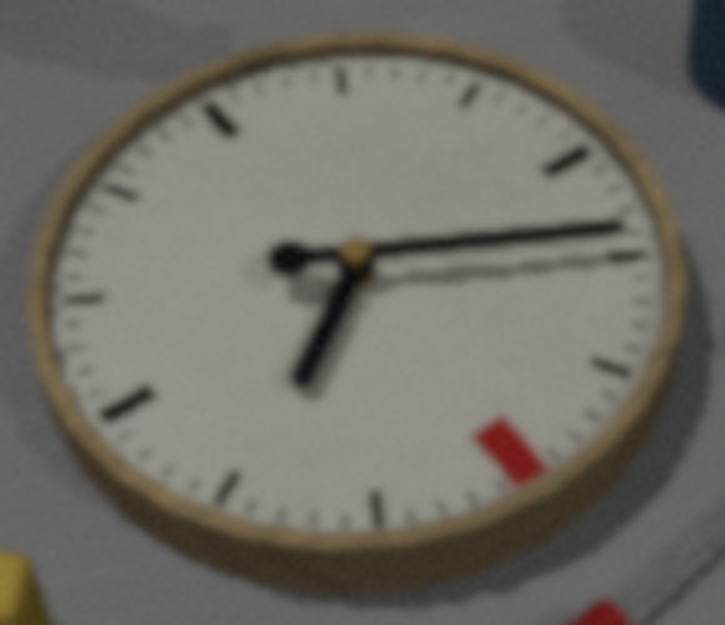

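View pics/side8f.png

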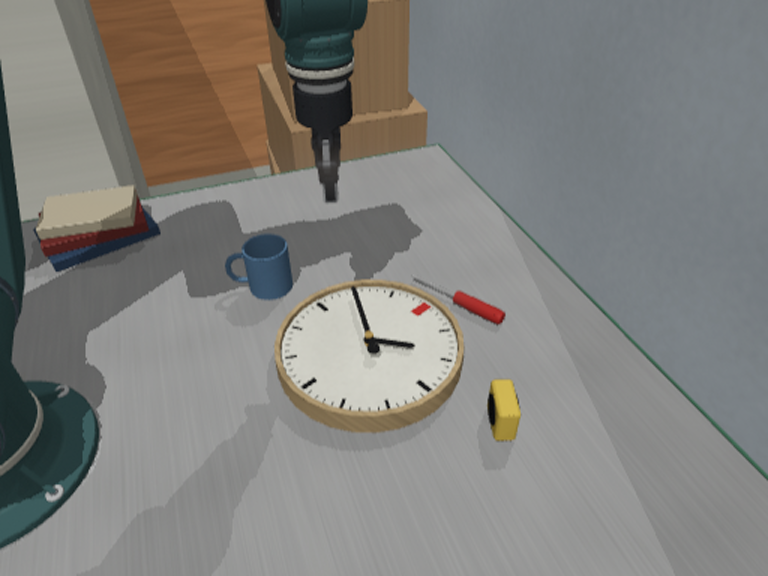

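Run:
```python
from h import *
import pickle
S=pickle.load(open("s0.pkl","rb"))
meas("scene",(165,115),5,(620,227),(288,259),S["scene"])
meas("side",(178,180),5,(289,60),(355,260),S["side"])
print(ctrl.hand_in())
```

```text
scene world 83.58007346595177 min 49.80832108900804 len 0.15055421653403428 [np.float64(0.11995137751316802), np.float64(0.030779648635713173)]
side world 83.52822880900136 min 49.81696186516644 len 0.14719009912565004 [np.float64(0.11644209654888303), np.float64(0.0307681785438611)]
the job is handed in; nothing more can be done
None
```

I set the clock to ten to two and handed the job in at about 11 s on the robot's clock. With the jaws shut, I pushed the side of the minute hand clockwise in one circular sweep from about 56.6 min, then backed off and lifted clear.

- **Time shown:** after the lift, the minute hand measured 49.81 min in the scene view and 49.82 min in the side view, about 0.2 min short of the target. The hour hand followed to just short of two.
- **Scene:** the rim and marks of the clock are at the same pixels as at the start. By eye, the mug, tape measure and screwdriver are in the same places too.
- **Forces:** contact forces in the reports stayed around 1 N, within the sensor noise.
- **Disagreements:** the two cameras put the dial centre about 1.5 mm apart, within calibration, and I used the mean. With the finger partly hiding the hand midway round, they also differed by about 0.3 min, but agreed once it was clear. No checks failed. My first three move calls were refused because the rows were missing fields, and they moved nothing.

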